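# Make up the table caddy

### The job

Make up the table caddy: take the red sauce bottle, the green tea box, the salt shaker with the blue collar and the pepper shaker with the yellow collar, and gently stand each upright in the caddy, centred on the pad of its own colour (red, green, blue, yellow). Leave the dish soap and the shaker without a coloured collar standing where they are, and tip nothing over.

Things in the scene. Friction and masses are not known exactly. Their poses are not given: they have to be found in the camera images.
- sauce_bottle: sauce bottle: red sauce, dark brown screw cap; 188 mm tall, flat body 42 mm (its x) by 74 mm (its y) with shoulders, cap 43 mm across from 161 mm to 188 mm up; stands upright, origin at the centre of its underside, z up; about 0.4 kg
- tea_box: green cardboard tea box, 46 mm (its x) by 59 mm (its y), 97 mm tall; stands upright, origin at the centre of its underside, z up; 0.06 kg
- salt_shaker: glass shaker with white salt and a blue collar round its neck, 57 to 76 mm up. It is 44 mm across and 90 mm tall (round body 44 mm wide up to 66 mm, then a metal cap 34 mm wide); stands upright on the worktop, origin at the centre of its underside, z up; about 0.1 kg
- pepper_shaker: glass shaker with dark pepper and a yellow collar round its neck, 57 to 76 mm up. It is 44 mm across and 90 mm tall (round body 44 mm wide up to 66 mm, then a metal cap 34 mm wide); stands upright on the worktop, origin at the centre of its underside, z up; about 0.1 kg
- plain_shaker: look-alike that stays: glass shaker with dark filling and no coloured collar. It is 44 mm across and 90 mm tall (round body 44 mm wide up to 66 mm, then a metal cap 34 mm wide); stands upright on the worktop, origin at the centre of its underside, z up; about 0.1 kg
- dish_soap: look-alike that stays: green bottle of dish soap with a white nozzle, 250 mm tall, body 50 mm (its x) by 79 mm (its y); stands upright, origin at the centre of its underside, z up; about 0.3 kg
- pad_red: red round pad, 72 mm across, fixed in one of the caddy's four bays; origin at the centre of its underside, z up, x and y parallel to the caddy's walls; its top is 3 mm above the origin, 8 mm above the worktop. Caddy: fixed black square tray, 215 mm outside, 2 x 2 bays 100 mm wide, centres 105 mm apart; walls and dividers end 28 mm above the worktop
- pad_green: green round pad, 72 mm across, fixed in one of the caddy's four bays; origin at the centre of its underside, z up, x and y parallel to the caddy's walls; its top is 3 mm above the origin, 8 mm above the worktop. Two wire handles stick out 22 mm from two facing sides of the caddy, lower than its walls
- pad_blue: blue round pad, 72 mm across, fixed in one of the caddy's four bays; origin at the centre of its underside, z up, x and y parallel to the caddy's walls; its top is 3 mm above the origin, 8 mm above the worktop. The caddy's place and turn, and which pad is in which bay, differ at every start
- pad_yellow: yellow round pad, 72 mm across, fixed in one of the caddy's four bays; origin at the centre of its underside, z up, x and y parallel to the caddy's walls; its top is 3 mm above the origin, 8 mm above the worktop. See pad_red for the caddy
Not all that is in view belongs to the job. What is shaped like the tea_box but purple is not meant.

How it is judged:
By the outcome, as a careful person would: the job done as asked, in the order asked, and still so for the second after the job is handed in, with the robot touching nothing.
It also fails if it takes over 136 s, if anything falls off the work surface, if the arm or the gripper's body presses on something with over 40 N, if the wrist force passes 120 N, or if a joint passes its speed limit or range.

### The arm

A 6-joint arm with a two-finger parallel gripper is mounted at the origin on a cart in front of the work surface, level with it; the furniture and walls round the work are solid. World frame = base frame: x ahead of the robot, y to its left, z up, the work surface at z = 0. Lengths are in m, angles in rad, forces in N, time in s.
With the tool pointing down it reaches from about 0.275 to 0.825 m from the base axis. Payload 4.9 kg.
Tool frame: the origin (TCP) lies at the very end of the fingers, on their centre line; the grasp point (between the pads) lies 19 mm behind it; z points along the fingers, y is the line along which they close (so a half turn about z gives the same grasp; the last joint's range is limited). The gripper opens to 85 mm and grips with 20 to 120 N. Pads are 22 mm wide; open, the fingers measure 114 mm over their backs; the gripper's body (76 mm by 85 mm) begins 54 mm behind the grasp point. The pads swing forward as they close: fully open they stand 13 mm farther back than shut.
Start: joints at [1.121, 0.326, -0.193, 1.052, 0, 1.437], TCP at [0.171, 0.523, 0.231] pointing down, gripper open.
Joint ranges: [-2.65, 2.65], [-0.97, 1.79], [-1.3, 1.35], [-1.93, 2.1], [-1.47, 1.37], [-3.14, 3.14]. Speed limits (rad/s): [2.57, 2.57, 3.14, 3.14, 3.14, 3.14].

### API

Orientations are given as a unit quaternion [w, x, y, z].
In Python, from rig import arm gives the robot as it stands. The module is installed in compiled form; this text tells all that it offers.
- The arm moves only by the tool arm_command, never from a script. Its argument "deltas" is text: rows parted by semicolons, each of 7 numbers parted by spaces: the turn, a rotation vector about the tool's x, y, z in rad, then the shift along the tool's x, y, z in mm, then the opening, from 0 (shut) to 1 (fully open). In form: wx wy wz tx ty tz grip; .... A call has exactly 8 rows; each row is the pose to reach, as a shift and turn from the pose commanded when the call began, along the tool's axes at that moment; what a row does not reach only later rows make up. A row lasts 1/12 s, in which the tool goes at most 41.7 mm and 7.16 degrees, less where a joint would pass 70% of its speed; a pose out of reach is approached as far as the arm can. A call with a gripper value outside its range is refused whole. The fingers move at their own pace and stop on an object; "force" is the grip in N (left out, the last holds). Time passes only in rows, so rows that repeat a pose let the fingers close, or fill a call up. It gives the time, the measured TCP pose, the force, the opening and the grip force at its end, in the units of the state.
- arm.get_state(): the state, without advancing time (a new reading comes with each control period).
- arm.read_camera(name): name is "scene" or "top" or "wrist"; returns a dict with "image" (400x640x3 uint8, red, green, blue), "depth" (400x640 float32, m along the optical axis (not along the pixel's ray), 0 where there is no reading), "fovy" (degrees; the focal length in pixels is half the picture's height over the tangent of half this angle, whatever the lens; pixels are square), "cx", "cy" (the principal point, pixels), "R" (3x3) and "t" (3): a world point X has camera coordinates R X + t. Camera axes: x right, y down, z forward; pixel columns grow to the right and rows downward; lengths in m; the calibration is good to about 2 mm. A picture is of the moment at which its call begins.
- arm.job_done(): hands the job in; it is judged then, once.
Trained networks look in a picture, given as the dict that the camera call returned (one of the last four; its "shot" number tells which), for a name from the list of things; names that differ only in an ending like _2 or _b are one class to them, and where a whole thing is asked for, a point or a joint stands for the part that bears it (a point fixed in the world has none). Each returns a list of dicts, best first, with "p" (0 to 1); they miss things now and then, are a little off and sometimes report something else, mostly with a low value. They report only what shows in the picture. A call takes as long as a camera call. They do not tell look-alikes from the thing itself.
- arm.find_in(picture, name): "location" ([x, y, z] in m, in world coordinates, good to about 4 mm: the middle of the surface that is visible of it).
The state is a dict: "t": time; "joint_positions": joint angles; "dq": joint speeds; "joint_efforts": joint torques, N m; "tcp_pos": TCP position; "tool_rot": TCP orientation; "force": force on the tool from outside, world axes, zero at the start; "torque": the same for the moment, N m; "grip_width": opening from 0.0 (shut) to 1.0 (fully open); "grasp_force": force on a finger pad.
Only numpy, scipy, OpenCV 4.12 (cv2) and the standard library are available. Lean on these libraries where they do the work, as an engineer would, in place of code of your own. Each camera call takes 0.05 s, during which the arm holds its last target. There are 200 camera calls.

## Working session

There is one attempt and no reset: what is moved stays moved. The work goes in short steps, Python scripts to look and compute and a tool call to move; the robot and the scene stay as the last step left them, time stands still between calls to the robot, and variables do not carry over. Pictures are saved under pics/ and viewed, at most 14 in all, crops included, and the job is handed in when it is done.

Besides the shell and the picture viewer there is one more tool, called after "Request:" by a JSON object that holds its "name" and its "arguments", one argument or row to a line. arm_command: Moves the arm, as the interface text tells. Its arguments: {"type":"object","properties":{"deltas":{"type":"string"},"force":{"type":"number"}},"required":["deltas"]}

```bash
mkdir -p pics; cat > h.py <<'E'
import numpy as np, cv2
from rig import arm
def f(c): return c["image"].shape[0]/2/np.tan(np.radians(c["fovy"])/2)
def pts(c):
    d=c["depth"]; v,u=np.mgrid[:d.shape[0],:d.shape[1]]; F=f(c)
    P=np.stack([(u-c["cx"])/F*d,(v-c["cy"])/F*d,d],-1)
    return (P-np.asarray(c["t"]))@np.asarray(c["R"])
def px(c,X):
    p=np.asarray(c["R"])@np.asarray(X)+c["t"]; return (p[:2]/p[2]*f(c)+[c["cx"],c["cy"]]).round().astype(int)
def save(n,im): cv2.imwrite("pics/"+n,im[...,::-1])
E
python3 - <<'E'
from h import *
print(arm.get_state())
for n in("top","scene"):
    c=arm.read_camera(n); save(n+"0.png",c["image"]); np.savez(n+"0.npz",**{k:v for k,v in c.items() if k!="shot"})
    for o in "sauce_bottle tea_box salt_shaker pepper_shaker plain_shaker dish_soap pad_red pad_green pad_blue pad_yellow".split():
        print(n,o,[(np.round(r["location"],3).tolist(),round(r["p"],2),px(c,r["location"]).tolist()) for r in arm.find_in(c,o)])
E
```

```text
{'t': 0.0, 'joint_positions': array([ 1.12079136e+00,  3.26931215e-01, -1.93608505e-01,  1.05200937e+00,
        2.31953206e-05,  1.43658132e+00]), 'dq': array([-7.42128637e-05, -8.34902016e-04, -1.04669959e-03,  1.89512904e-03,
       -1.39609588e-03,  1.41235398e-04]), 'joint_efforts': array([ 4.09716949e-05, -4.43403804e+01,  2.62435770e+01,  1.55080104e-02,
       -1.50218657e-04, -1.38282729e-06]), 'tcp_pos': array([0.17054013, 0.5222637 , 0.2304994 ]), 'tool_rot': array([-2.63480660e-04,  1.57239671e-01,  9.87560083e-01, -8.35915683e-04]), 'force': array([-0.06304187, -0.07804576,  0.93998828]), 'torque': array([-0.01204764, -0.01579762, -0.01372139]), 'grasp_force': 0.0, 'grip_width': 0.9994349272940967}
top sauce_bottle [([0.604, -0.317, 0.133], 0.89, [476, 158])]
top tea_box [([0.439, 0.206, 0.094], 0.95, [255, 229]), ([0.406, 0.32, 0.096], 0.91, [207, 242])]
top salt_shaker [([0.418, -0.19, 0.076], 0.53, [419, 238]), ([0.406, 0.323, 0.098], 0.23, [205, 242])]
top pepper_shaker [([0.472, -0.349, 0.079], 0.58, [484, 216])]
top plain_shaker [([0.501, 0.418, 0.069], 0.88, [170,
[... 208 characters left out ...]
 [310, 193])]
top pad_blue [([0.576, -0.028, 0.009], 0.83, [350, 179])]
top pad_yellow []
scene sauce_bottle [([0.591, -0.348, 0.094], 0.65, [425, 212])]
scene tea_box [([0.394, 0.314, 0.057], 0.96, [231, 182]), ([0.424, 0.196, 0.061], 0.8, [259, 188])]
scene salt_shaker [([0.404, -0.207, 0.051], 0.57, [343, 232])]
scene pepper_shaker [([0.462, -0.361, 0.051], 0.75, [400, 244])]
scene plain_shaker [([0.504, 0.415, 0.067], 0.41, [239, 164])]
scene dish_soap [([0.592, -0.182, 0.111], 0.76, [378, 190])]
scene pad_red [([0.442, 0.04, 0.008], 0.67, [294, 214])]
scene pad_green [([0.541, 0.076, 0.01], 0.65, [308, 201])]
scene pad_blue []
scene pad_yellow [([0.48, -0.061, 0.006], 0.45, [325, 221])]
```

View pics/top0.png

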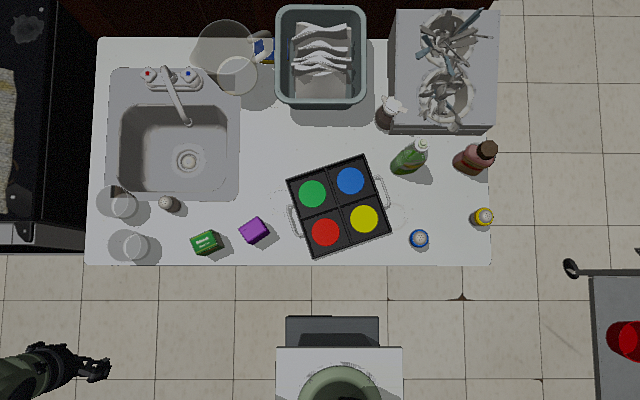

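View pics/scene0.png

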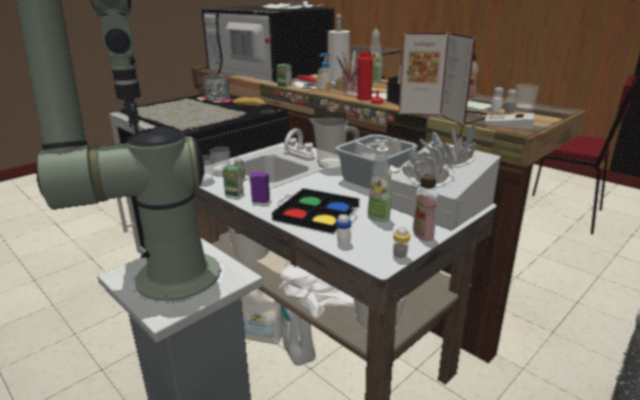

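The top picture (640x400) shows these candidates:
- **Shakers:** blue collar (419,238), yellow collar (483,216), plain (168,204).
- **Boxes:** green (205,242), purple (253,230).
- **Bottles:** red sauce (476,158), green soap (408,158), and a brown or white jar at (390,112).
- **Pads:** green (312,194), blue (350,180), red (325,232), yellow (364,219).

I choose by colour and check with a crop.

```bash
python3 - <<'E'
from h import *
c=dict(np.load("top0.npz")); im=c["image"]; P=pts(c)
a=cv2.resize(im[130:270,380:500],None,fx=4,fy=4,interpolation=cv2.INTER_CUBIC); b=cv2.resize(im[190:260,150:225],None,fx=4,fy=4,interpolation=cv2.INTER_CUBIC)
o=np.zeros((560,790,3),np.uint8); o[:a.shape[0],:480]=a; o[:280,485:785]=b; save("crop1.png",o)
print("camt",-np.asarray(c["R"]).T@c["t"])
hsv=cv2.cvtColor(im,cv2.COLOR_RGB2HSV)
# pads
for n,h0,h1 in(("red",-6,6),("green",50,75),("blue",100,125),("yellow",22,35)):
    h=hsv[...,0].astype(int); h=np.where(h>170,h-180,h)
    m=(h>=h0)&(h<=h1)&(hsv[...,1]>120)&(P[...,2]<.02)&(P[...,2]>-.005); m[:,:285]=0;m[:,395:]=0
    q=P[m]; (cx,cy),r=cv2.minEnclosingCircle(q[:,:2].astype(np.float32)); print(n,m.sum(),q.mean(0).round(4),q[:,:2].min(0)/2+q[:,:2].max(0)/2,round(r,4))
m=(P[...,2]>.02)&(P[...,2]<.034); m[:150]=0;m[265:]=0;m[:,280:]&=True;m[:,:282]=0;m[:,395:]=0
k=cv2.minAreaRect(P[m][:,:2].astype(np.float32)); print("caddy",k)
for n,(x,y),r in(("sauce",(.604,-.317),.09),("tea",(.406,.32),.055),("purple",(.439,.206),.05),("salt",(.418,-.19),.045),("pepper",(.472,-.349),.045),("plain",(.501,.418),.045),("soap",(.602,-.158),.08)):
    near=np.hypot(P[...,0]-x,P[...,1]-y)<r
    for lo in np.arange(.02,.26,.03):
        q=P[near&(P[...,2]>lo)&(P[...,2]<lo+.03)]
        if len(q)>3:
            k=cv2.minAreaRect(q[:,:2].astype(np.float32)); print(n,round(lo,2),len(q),np.round(k[0],3),np.round(k[1],3),round(k[2]),q[:,2].max().round(3))
E
```

```text
camt [0.33725493 0.05605944 1.29052892]
red 835 [0.5837 0.0294 0.0085] [0.73686043 0.00140873] 0.3487
green 619 [0.5402 0.0706 0.0087] [0.78496437 0.00707666] 0.2845
blue 651 [ 0.5713 -0.027   0.0089] [0.55496294 0.01005968] 0.128
yellow 656 [ 0.498  -0.0603  0.0088] [ 0.75310802 -0.00418619] 0.3249
caddy ((0.5117905735969543, -0.011419475078582764), (0.2152896523475647, 0.29486724734306335), 18.95121955871582)
sauce 0.02 130 [ 0.605 -0.32 ] [0.076 0.029] 46 0.05
sauce 0.05 160 [ 0.606 -0.321] [0.073 0.031] 45 0.08
sauce 0.08 90 [ 0.602 -0.318] [0.064 0.015] 50 0.11
sauce 0.11 223 [ 0.629 -0.306] [0.125 0.042] 47 0.14
sauce 0.14 214 [ 0.631 -0.308] [0.118 0.042] 45 0.169
sauce 0.17 311 [ 0.615 -0.329] [0.041 0.041] 47 0.196
tea 0.02 56 [0.4   0.313] [0.033 0.067] 62 0.05
tea 0.05 75 [0.4   0.313] [0.032 0.069] 61 0.08
tea 0.08 474 [0.407 0.327] [0.044 0.058] 25 0.106
purple 0.02 30 [0.424 0.198] [0.017 0.058] 53 0.05
purple 0.05 48 [0.429 0.196] [0.028 0.064] 66 0.08
purple 0.08 453 [0.438 0.213] [0.044 0.057] 35 0.106
salt 0.02 24 [ 0.414 -0.178] [0.038 0.012] 22 0.042
salt 0.05 139 [ 0.42 -0.19] [0.043 0.044] 47 0.08
salt 0.08 143 [ 0.419 -0.19 ] [0.032 0.032] 1 0.095
pepper 0.02 74 [ 0.47  -0.339] [0.042 0.019] 18 0.049
pepper 0.05 161 [ 0.473 -0.352] [0.044 0.044] 15 0.08
pepper 0.08 129 [ 0.472 -0.353] [0.031 0.032] 58 0.092
plain 0.02 84 [0.501 0.417] [0.025 0.042] 70 0.05
plain 0.05 90 [0.504 0.426] [0.035 0.036] 23 0.08
plain 0.08 141 [0.503 0.427] [0.031 0.032] 41 0.095
soap 0.02 146 [ 0.585 -0.135] [0.062 0.095] 43 0.05
soap 0.05 88 [ 0.596 -0.16 ] [0.067 0.024] 70 0.08
soap 0.08 108 [ 0.6  -0.16] [0.062 0.034] 52 0.11
soap 0.11 124 [ 0.601 -0.166] [0.064 0.033] 70 0.14
soap 0.14 119 [ 0.603 -0.168] [0.059 0.03 ] 79 0.17
soap 0.17 149 [ 0.605 -0.165] [0.051 0.032] 75 0.2
soap 0.2 91 [ 0.607 -0.165] [0.036 0.027] 67 0.23
soap 0.23 182 [ 0.612 -0.168] [0.032 0.032] 34 0.254
```

View pics/crop1.png

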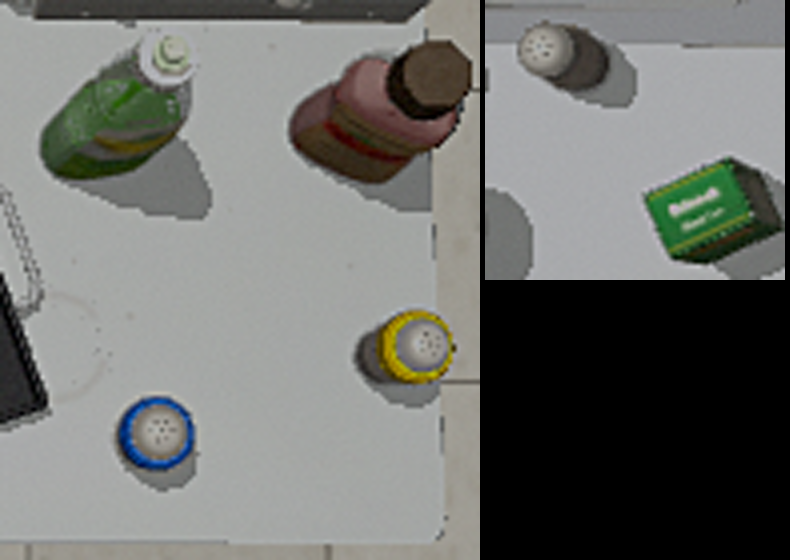

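```bash
cat >> h.py <<'E'
from scipy.spatial.transform import Rotation as Ro
def go(x,y,z,yaw,s=None):
    """delta row to put TCP at x,y,z, pointing down, tool y at yaw deg (mod 180, nearest)"""
    s=s or arm.get_state(); q=s["tool_rot"]; R=Ro.from_quat(np.r_[q[1:],q[0]])
    best=None
    for w in(yaw,yaw+180):
        w=np.radians(w); yt=np.array([np.cos(w),np.sin(w),0]); zt=np.array([0,0,-1.]); T=Ro.from_matrix(np.stack([np.cross(yt,zt),yt,zt],1))
        v=(R.inv()*T).as_rotvec()
        j6=s["joint_positions"][5]+v[2]
        if best is None or np.linalg.norm(v)<np.linalg.norm(best): best=v
    print("delta",best.round(3),(R.inv().apply(np.array([x,y,z])-s["tcp_pos"])*1000).round(1),"j",s["joint_positions"].round(2)[[0,5]])
E
python3 - <<'E'
from h import *
c=dict(np.load("top0.npz")); im=c["image"]; P=pts(c)
hsv=cv2.cvtColor(im,cv2.COLOR_RGB2HSV); h=hsv[...,0].astype(int); h=np.where(h>170,h-180,h)
ctr=[]
for n,h0,h1,g in(("red",-6,6,(.442,.04)),("green",50,75,(.539,.075)),("blue",100,125,(.576,-.028)),("yellow",22,35,(.48,-.061))):
    m=(h>=h0)&(h<=h1)&(hsv[...,1]>120)&(np.hypot(P[...,0]-g[0],P[...,1]-g[1])<.05)
    q=P[m]; (x,y),r=cv2.minEnclosingCircle(q[:,:2].astype(np.float32)); print(n,m.sum(),q.mean(0).round(4),(round(x,4),round(y,4)),round(r,4)); ctr.append(q.mean(0)[:2])
ctr=np.array(ctr); print("c",ctr.mean(0),"sides",np.diff(np.r_[ctr,ctr[:1]],axis=0),)
near=np.hypot(P[...,0]-.604,P[...,1]+.317)<.09
for lo,hi in((.02,.06),(.05,.1),(.1,.14),(.13,.16)):
    q=P[near&(P[...,2]>lo)&(P[...,2]<hi)]; w,V=np.linalg.eigh(np.cov(q[:,:2].T)); print(lo,V[:,1],np.sqrt(w),q.mean(0))
c2=dict(np.load("scene0.npz"));Q=pts(c2);near=np.hypot(Q[...,0]-.604,Q[...,1]+.317)<.09
for lo,hi in((.02,.06),(.05,.1),(.1,.14)):
    q=Q[near&(Q[...,2]>lo)&(Q[...,2]<hi)]; w,V=np.linalg.eigh(np.cov(q[:,:2].T)); print(lo,V[:,1],np.sqrt(w),q.mean(0))
# height map
for x in np.arange(.3,.9,.05):
    print(round(x,2),[int(1000*np.max(P[...,2][(abs(P[...,0]-x)<.025)&(abs(P[...,1]-y)<.025)],initial=-.5)) for y in np.arange(.55,-.46,-.05)])
go(.615,-.329,.34,40)
E
```

```text
red 637 [0.4389 0.0374 0.0088] (0.4389, 0.0373) 0.0367
green 608 [0.5377 0.072  0.0087] (0.5431, 0.0779) 0.044
blue 620 [ 0.5729 -0.0274  0.0088] (0.5812, -0.0314) 0.046
yellow 625 [ 0.4732 -0.0617  0.0088] (0.4738, -0.0624) 0.037
c [0.50568059 0.00509119] sides [[ 0.0987505   0.0346735 ]
 [ 0.03525153 -0.09943389]
 [-0.09971865 -0.03428226]
 [-0.03428337  0.09904266]]
0.02 [0.63899005 0.769215  ] [0.00715391 0.02292129] [ 0.60514975 -0.31294778  0.04141105]
0.05 [0.63111512 0.77568918] [0.00675951 0.02094398] [ 0.60431891 -0.31504967  0.07134174]
0.1 [-0.78481641 -0.61972833] [0.00889658 0.03344307] [ 0.6131526  -0.31044085  0.12478175]
0.13 [-0.76286936 -0.64655266] [0.0102635  0.02931231] [ 0.61548838 -0.31552829  0.1431675 ]
0.02 [0.03145697 0.99950511] [0.00972472 0.02043284] [ 0.59579074 -0.3446976   0.04062918]
0.05 [-0.00611926  0.99998128] [0.01194024 0.01882454] [ 0.59832681 -0.34312771  0.0739036 ]
0.1 [0.44126275 0.89737795] [0.01434073 0.02439069] [ 0.59953392 -0.34154398  0.12088075]
0.3 [-500, -500, -500, -500, -500, -500, -500, -500, -500, -500, -500, -500, -500, -500
[... 548 characters left out ...]
8, 192, 195, 5, -500]
0.65 [6, -139, -140, -138, -137, 9, 9, 8, 7, 8, 8, 32, 35, 7, 236, 233, 140, 192, 192, -500, -500]
0.7 [1, -138, -140, 137, 115, 10, 10, 8, 8, 9, 7, 7, 10, 123, 135, 193, 187, 154, 120, 113, -500]
0.75 [11, 9, 3, 146, 7, 12, 13, 7, 135, 135, 135, 137, 135, 128, 130, 207, 225, 194, 132, 124, -500]
0.8 [11, 77, 140, 147, 197, 191, 189, 189, 136, 150, 154, 161, 135, 9, 217, 216, 231, 233, 145, 138, -500]
0.85 [10, 78, 127, 80, 194, 86, 14, 189, 136, 147, 154, 153, 136, 8, 212, 225, 259, 230, 230, 151, -500]
0.9 [10, 9, 7, 10, 188, 190, 188, 190, 155, 135, 150, 160, 135, 6, 225, 224, 255, 268, 201, 162, -500]
delta [-0.     0.     0.557] [-686.8 -671.7 -108.7] j [1.12 1.44]
```

Request:
{"name": "arm_command", "arguments": {
  "deltas": "0 0 0 -28 -28 -13 1;0 0 0 -56 -56 -26 1;0 0 0 -84 -83 -39 1;0 0 0 -112 -110 -52 1;0 0 0 -140 -138 -65 1;0 0 0 -168 -165 -78 1;0 0 0 -196 -193 -91 1;0 0 0 -224 -220 -104 1"
}}

```text
t: 1.77
tcp_pos: [0.3157, 0.2424, 0.3362]
tool_rot: [0.0, 0.157, 0.988, 0.0]
force: [1.1, 1.1, -0.1]
grip_width: 1.0
grasp_force: 0.0
```

Request:
{"name": "arm_command", "arguments": {
  "deltas": "0 0 0 -28 -28 -3 1;0 0 0 -56 -56 -6 1;0 0 0 -84 -83 -9 1;0 0 0 -112 -110 -12 1;0 0 0 -140 -138 -15 1;0 0 0 -168 -165 -18 1;0 0 0 -196 -193 -21 1;0 0 0 -224 -220 -26 1"
}}

```text
t: 2.43
tcp_pos: [0.4603, -0.0366, 0.3614]
tool_rot: [0.0, 0.158, 0.988, 0.0]
force: [0.8, 0.9, -0.0]
grip_width: 0.997
grasp_force: 0.0
```

Request:
{"name": "arm_command", "arguments": {
  "deltas": "0 0 -0.12 -28 -28 0 1;0 0 -0.24 -56 -56 0 1;0 0 -0.36 -84 -83 0 1;0 0 -0.48 -112 -110 0 1;0 0 -0.6 -140 -138 0 1;0 0 -0.72 -168 -165 0 1;0 0 -0.84 -190 -193 0 1;0 0 -0.96 -200 -205 0 1"
}}

```text
t: 3.1
tcp_pos: [0.5871, -0.2958, 0.3597]
tool_rot: [-0.001, -0.318, 0.948, -0.0]
force: [-0.3, 0.4, 0.2]
grip_width: 1.001
grasp_force: 0.0
```

```bash
python3 - <<'E'
from h import *
s=arm.get_state(); print(s["t"],s["tcp_pos"],s["tool_rot"],s["joint_positions"])
c=arm.read_camera("wrist"); save("w1.png",c["image"]); np.savez("w1.npz",**{k:v for k,v in c.items() if k!="shot"})
P=pts(c); print(-np.asarray(c["R"]).T@c["t"])
near=np.hypot(P[...,0]-.612,P[...,1]+.326)<.07
for lo in np.arange(.02,.2,.02):
    q=P[near&(P[...,2]>lo)&(P[...,2]<lo+.02)]
    if len(q)>20: k=cv2.minAreaRect(q[:,:2].astype(np.float32)); print(round(lo,2),len(q),k)
go(.615,-.329,.3,135)
E
```

```text
3.1 [ 0.58709289 -0.29579457  0.35966138] [-5.53231213e-04 -3.17952918e-01  9.48106324e-01 -1.87796066e-04] [-5.78386364e-01  5.08579221e-01  4.08123618e-01  1.47073215e+00
 -1.10096137e-03 -1.22552542e+00]
[ 0.51923663 -0.34546637  0.50236476]
0.02 78 ((0.5988575220108032, -0.32898110151290894), (0.07400625199079514, 0.021276960149407387), 81.88382720947266)
0.04 124 ((0.6011586785316467, -0.32953333854675293), (0.073880635201931, 0.027050163596868515), 84.09114074707031)
0.06 126 ((0.5987676382064819, -0.3287508189678192), (0.06654383987188339, 0.019069354981184006), 81.03141784667969)
0.08 46 ((0.5971705913543701, -0.3260105848312378), (0.05586082488298416, 0.008960415609180927), 72.82638549804688)
0.1 82 ((0.5963631868362427, -0.3341726064682007), (0.06391901522874832, 0.019632909446954727), 89.86270141601562)
0.12 303 ((0.6105389595031738, -0.33057111501693726), (0.07053324580192566, 0.03930981084704399), 73.39298248291016)
0.14 440 ((0.6110485792160034, -0.3303759694099426), (0.06426282972097397, 0.038290638476610184), 81.10436248779297)
0.16 166 ((0.6050589084625244, -0.3326021134853363), (0.021897945553064346, 0.04335613176226616), 8.556251525878906)
0.18 939 ((0.6148403286933899, -0.3308168053627014), (0.03980100527405739, 0.03919261321425438), 39.119903564453125)
delta [ 0.    -0.002 -0.135] [ -2.8 -42.3  59.1] j [-0.58 -1.23]
```

View pics/w1.png

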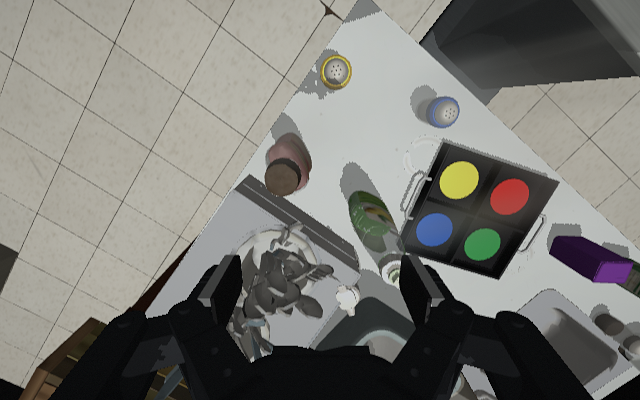

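The wrist view shows the bottle cap at (283,178), clear of the soap at (385,235) and the rack. Its long axis lies nearly along world y.

Request:
{"name": "arm_command", "arguments": {
  "deltas": "0 0 -0.1 -1 -12 0 1;0 0 -0.2 -1 -24 10 1;0 0 -0.3 -2 -36 30 1;0 0 -0.4 -2 -43 55 1;0 0 -0.5 -2 -43 80 1;0 0 -0.6 -2 -43 100 1;0 0 -0.7 -2 -43 110 1;0 0 -0.71 -2 -43 115 1"
}}

```text
t: 3.82
tcp_pos: [0.6128, -0.3236, 0.2438]
tool_rot: [-0.001, -0.627, 0.779, 0.002]
force: [0.5, 0.8, 0.2]
grip_width: 1.002
grasp_force: 0.0
```

```bash
python3 - <<'E'
from h import *
go(.615,-.330,.15,168)
E
```

```text
delta [ 0.004  0.002 -0.006] [ 5.9 -3.9 93.7] j [-0.59 -1.95]
```

```bash
python3 - <<'E'
from h import *
arm.read_camera("top");arm.read_camera("top"); s=arm.get_state();print(s["tcp_pos"],s["dq"])
go(.615,-.330,.15,168)
E
```

```text
[ 0.61340953 -0.32408985  0.24542336] [-0.00133195 -0.01978544  0.04040095  0.01678145 -0.00023834  0.00300725]
delta [ 0.002  0.001 -0.01 ] [ 5.5 -3.  95.4] j [-0.59 -1.94]
```

Request:
{"name": "arm_command", "arguments": {
  "deltas": "0 0 0 3 -2 12 1;0 0 0 5 -3 30 1;0 0 0 5 -3 50 1;0 0 0 5 -3 65 1;0 0 0 5 -3 78 1;0 0 0 5 -3 88 1;0 0 0 5 -3 94 1;0 0 0 5 -3 95 1"
}}

```text
t: 4.58
tcp_pos: [0.6155, -0.3301, 0.1503]
tool_rot: [-0.0, -0.626, 0.78, 0.001]
force: [0.4, 0.0, -0.2]
grip_width: 1.002
grasp_force: 0.0
```

Request:
{"name": "arm_command", "arguments": {
  "deltas": "0 0 0 0 0 0 0.4;0 0 0 0 0 0 0.3;0 0 0 0 0 0 0.2;0 0 0 0 0 0 0.1;0 0 0 0 0 0 0;0 0 0 0 0 0 0;0 0 0 0 0 0 0;0 0 0 0 0 0 0",
  "force": 40
}}

```text
t: 5.25
tcp_pos: [0.6164, -0.3306, 0.1525]
tool_rot: [0.0, -0.627, 0.779, -0.001]
force: [-0.5, -0.3, 5.4]
grip_width: 0.488
grasp_force: 41.4
```

```bash
python3 - <<'E'
from h import *
s=arm.get_state();print(s["tcp_pos"],s["grip_width"],s["grasp_force"],s["force"])
c=arm.read_camera("wrist"); save("w2.png",c["image"])
E
```

```text
[ 0.61639464 -0.33060938  0.1524865 ] 0.4877250940315669 41.42962038516998 [-0.51008667 -0.2733906   5.37752839]
```

View pics/w2.png

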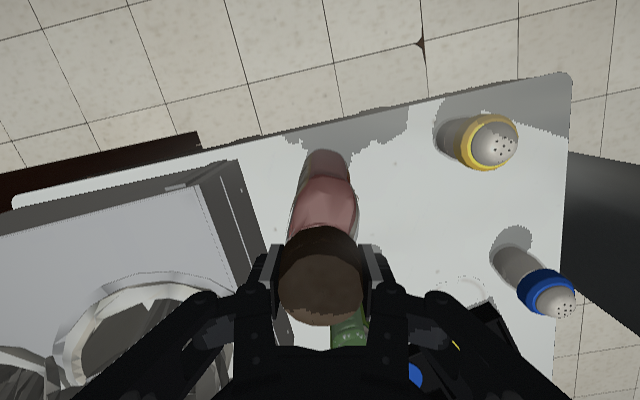

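The cap is held at opening 0.49, which matches its 43 mm, with 41 N. Next I lift it and carry it between the soap and the salt.

Request:
{"name": "arm_command", "arguments": {
  "deltas": "0 0 0 0 0 -4 0;0 0 0 0 0 -14 0;0 0 0 0 0 -32 0;0 0 0 0 0 -54 0;0 0 0 0 0 -78 0;0 0 0 0 0 -100 0;0 0 0 0 0 -115 0;0 0 0 0 0 -120 0"
}}

```text
t: 5.97
tcp_pos: [0.6163, -0.3306, 0.2741]
tool_rot: [0.0, -0.627, 0.779, -0.001]
force: [0.2, -0.4, -4.8]
grip_width: 0.488
grasp_force: 41.6
```

Request:
{"name": "arm_command", "arguments": {
  "deltas": "0 0 0 -3 8 0 0;0 0 0 -9 22 0 0;0 0 0 -17 40 0 0;0 0 0 -25 60 0 0;0 0 0 -34 80 0 0;0 0 0 -42 100 0 0;0 0 0 -49 118 0 0;0 0 0 -55 130 0 0"
}}

```text
t: 6.63
tcp_pos: [0.498, -0.2469, 0.27]
tool_rot: [-0.001, -0.627, 0.779, 0.002]
force: [0.3, 1.0, -3.9]
grip_width: 0.487
grasp_force: 42.0
```

Request:
{"name": "arm_command", "arguments": {
  "deltas": "0 0 -0.05 -20 9 0 0;0 0 -0.12 -52 23 0 0;0 0 -0.2 -90 40 0 0;0 0 -0.28 -130 58 0 0;0 0 -0.36 -170 76 0 0;0 0 -0.44 -210 94 0 0;0 0 -0.5 -245 109 0 0;0 0 -0.54 -268 119 0 0"
}}

```text
t: 7.3
tcp_pos: [0.4394, 0.042, 0.2705]
tool_rot: [-0.0, 0.813, -0.582, -0.002]
force: [0.1, -0.6, -5.7]
grip_width: 0.491
grasp_force: 42.1
```

```bash
python3 - <<'E'
from h import *
arm.read_camera("top");c=arm.read_camera("top");s=arm.get_state();print(s["tcp_pos"],s["grip_width"],s["grasp_force"],s["force"],s["dq"].round(3))
P=pts(c); near=np.hypot(P[...,0]-.439,P[...,1]-.037)<.08
for lo in(.13,.17,.21):
    q=P[near&(P[...,2]>lo)&(P[...,2]<lo+.03)]
    if len(q)>3: print(lo,len(q),cv2.minAreaRect(q[:,:2].astype(np.float32)))
go(.4389,.0374,.163,199)
E
```

```text
[0.43928542 0.0429113  0.27046046] 0.48909490876208955 41.993499398231506 [ 0.13213101 -1.89192271 -6.07685954] [-0.068  0.018  0.026 -0.019 -0.091 -0.016]
delta [ 0.002  0.004 -0.001] [  5.5   1.9 107.4] j [-0.07 -1.97]
```

Request:
{"name": "arm_command", "arguments": {
  "deltas": "0 0 0 3 1 8 0;0 0 0 5 2 24 0;0 0 0 5 2 45 0;0 0 0 5 2 65 0;0 0 0 5 2 82 0;0 0 0 5 2 93 0;0 0 0 5 2 99 0;0 0 0 5 2 101 0"
}}

```text
t: 8.07
tcp_pos: [0.4406, 0.0324, 0.1686]
tool_rot: [0.001, 0.811, -0.585, -0.001]
force: [-0.1, 0.4, -4.6]
grip_width: 0.488
grasp_force: 41.9
```

Request:
{"name": "arm_command", "arguments": {
  "deltas": "0 0 0 0 0 1 0;0 0 0 0 0 2 0;0 0 0 0 0 3 0;0 0 0 0 0 4 0;0 0 0 0 0 5 0;0 0 0 0 0 6 0;0 0 0 0 0 7 0;0 0 0 0 0 7 0"
}}

```text
t: 8.73
tcp_pos: [0.4415, 0.0334, 0.1632]
tool_rot: [0.0, 0.812, -0.584, -0.0]
force: [0.5, 0.0, -4.2]
grip_width: 0.49
grasp_force: 41.9
```

```bash
python3 - <<'E'
from h import *
s=arm.get_state();print(s["tcp_pos"],s["grip_width"],s["force"])
c=arm.read_camera("wrist"); save("w3.png",c["image"])
go(.4389,.0374,.160,199)
E
```

```text
[0.44153765 0.03343018 0.16316818] 0.4900898118592995 [ 0.47777213  0.02440201 -4.15923141]
delta [ 0.     0.    -0.008] [-4.6  1.3  3.2] j [-0.09 -1.99]
```

View pics/w3.png

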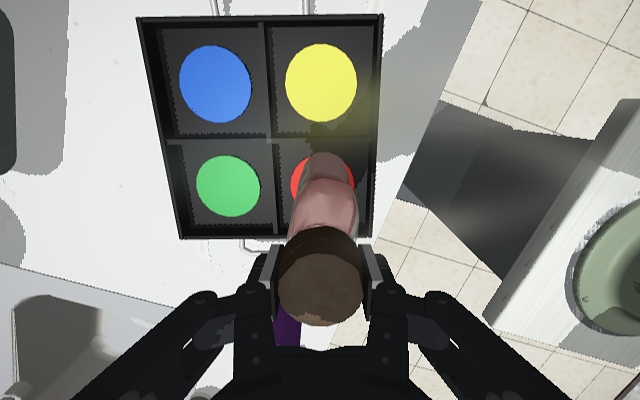

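Bottle is held upright over the red pad at (322,190), a few mm off. I correct sideways, let it settle, then lower.

Request:
{"name": "arm_command", "arguments": {
  "deltas": "0 0 0 -2 1 0 0;0 0 0 -4 1 0 0;0 0 0 -4.5 1 0 0;0 0 0 -4.5 1 0 0;0 0 0 -4.5 1 0 0;0 0 0 -4.5 1 0 0;0 0 0 -4.5 1 0 0;0 0 0 -4.5 1 0 0"
}}

```text
t: 9.45
tcp_pos: [0.4393, 0.0373, 0.1633]
tool_rot: [-0.0, 0.812, -0.584, 0.0]
force: [1.7, -0.1, -6.4]
grip_width: 0.485
grasp_force: 42.0
```

Request:
{"name": "arm_command", "arguments": {
  "deltas": "0 0 0 0 0 0.5 0;0 0 0 0 0 1 0;0 0 0 0 0 1.5 0;0 0 0 0 0 2 0;0 0 0 0 0 2.5 0;0 0 0 0 0 3 0;0 0 0 0 0 3 0;0 0 0 0 0 3 0"
}}

```text
t: 10.12
tcp_pos: [0.4396, 0.0374, 0.1611]
tool_rot: [-0.0, 0.812, -0.584, 0.0]
force: [-2.1, 1.2, 6.3]
grip_width: 0.489
grasp_force: 42.9
```

```bash
python3 - <<'E'
from h import *
s=arm.get_state();print(s["tcp_pos"],s["grip_width"],s["force"])
go(.4389,.0374,.158,199)
E
```

```text
[0.43956008 0.03736408 0.16110566] 0.4890584778592745 [-2.14108613  1.24970619  6.33913816]
delta [-0.001 -0.    -0.008] [-0.2  0.6  3.1] j [-0.08 -1.98]
```

Contact made. Release, then rise.

Request:
{"name": "arm_command", "arguments": {
  "deltas": "0 0 0 0 0 -1 0.52;0 0 0 0 0 -1 0.55;0 0 0 0 0 -1 0.6;0 0 0 0 0 -1 0.7;0 0 0 0 0 -1 0.8;0 0 0 0 0 -1 0.9;0 0 0 0 0 -1 0.9;0 0 0 0 0 -1 0.9"
}}

```text
t: 10.78
tcp_pos: [0.4393, 0.0373, 0.1612]
tool_rot: [0.0, 0.812, -0.584, -0.0]
force: [-0.1, 0.1, -0.1]
grip_width: 0.901
grasp_force: 0.0
```

Request:
{"name": "arm_command", "arguments": {
  "deltas": "0 0 0 0 0 -8 0.9;0 0 0 0 0 -24 0.9;0 0 0 0 0 -45 0.9;0 0 0 0 0 -70 0.9;0 0 0 0 0 -95 0.9;0 0 0 0 0 -115 0.9;0 0 0 0 0 -125 0.9;0 0 0 0 0 -130 0.9"
}}

```text
t: 11.45
tcp_pos: [0.4402, 0.0372, 0.2937]
tool_rot: [-0.001, 0.812, -0.584, 0.002]
force: [0.3, 0.7, 0.3]
grip_width: 0.899
grasp_force: 0.0
```

```bash
python3 - <<'E'
from h import *
c=arm.read_camera("scene"); save("s2.png",cv2.resize(c["image"][110:270,170:470],None,fx=2.6,fy=2.6))
c=arm.read_camera("top"); P=pts(c)
m=(np.hypot(P[...,0]-.407,P[...,1]-.322)<.06)&(P[...,2]>.088)&(P[...,2]<.11)
print(cv2.minAreaRect(P[m][:,:2].astype(np.float32)),P[m].mean(0))
s=arm.get_state();print(s["tcp_pos"],s["joint_positions"])
go(.406,.323,.2,205)
E
```

```text
((0.4076852798461914, 0.32737359404563904), (0.04321632534265518, 0.05659148842096329), 25.194997787475586) [0.40742875 0.32658028 0.09900152]
[0.43974289 0.03727849 0.29226436] [-8.30006347e-02  8.36689329e-02 -3.42740223e-01  1.14246569e+00
  2.37350791e-05 -1.97723809e+00]
delta [-0.002 -0.001 -0.113] [-281.7  -58.7   92.2] j [-0.08 -1.98]
```

View pics/s2.png

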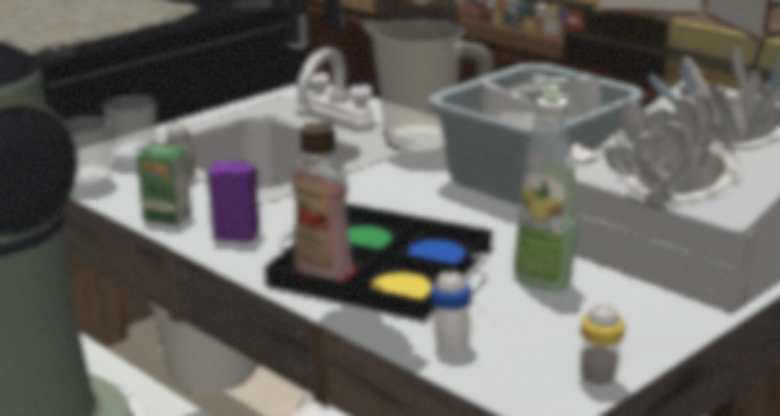

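The sauce bottle stands upright on red. Next is the green tea box: the box I chose is green at (165,185), and the purple one at (233,200) stays put.

Request:
{"name": "arm_command", "arguments": {
  "deltas": "0 0 0 -25 -6 0 0.95;0 0 -0.02 -65 -14 0 0.95;0 0 -0.05 -105 -23 10 0.95;0 0 -0.08 -145 -32 30 0.95;0 0 -0.1 -185 -41 55 0.95;0 0 -0.11 -225 -50 80 0.95;0 0 -0.11 -260 -56 95 0.95;0 0 -0.11 -285 -61 105 0.95"
}}

```text
t: 12.22
tcp_pos: [0.4047, 0.3279, 0.1838]
tool_rot: [0.001, 0.843, -0.539, -0.001]
force: [0.3, -0.5, 0.8]
grip_width: 0.951
grasp_force: 0.0
```

Request:
{"name": "arm_command", "arguments": {
  "deltas": "0 0 0 0 0 0 0.95;0 0 0 0 0 0 0.95;0 0 0 0 0 0 0.95;0 0 0 0 0 0 0.95;0 0 0 0 0 0 0.95;0 0 0 0 0 0 0.95;0 0 0 0 0 0 0.95;0 0 0 0 0 0 0.95"
}}

```text
t: 12.88
tcp_pos: [0.407, 0.3264, 0.1867]
tool_rot: [-0.0, 0.842, -0.539, 0.0]
force: [0.0, 0.8, -0.3]
grip_width: 0.951
grasp_force: 0.0
```

```bash
python3 - <<'E'
from h import *
c=arm.read_camera("wrist"); P=pts(c)
m=(np.hypot(P[...,0]-.407,P[...,1]-.325)<.06)&(P[...,2]>.085)&(P[...,2]<.11)
print(m.sum(),cv2.minAreaRect(P[m][:,:2].astype(np.float32)),P[m].mean(0))
save("w4.png",c["image"]); print(arm.get_state()["tcp_pos"])
go(.4075,.326,.045,205)
E
```

```text
2974 ((0.4073377251625061, 0.327426016330719), (0.04246130585670471, 0.05626460164785385), 24.676061630249023) [0.40828226 0.32505255 0.09836806]
[0.40686278 0.32650626 0.18661923]
delta [-0.001  0.    -0.004] [  0.7  -0.3 141.6] j [ 0.53 -1.47]
```

View pics/w4.png

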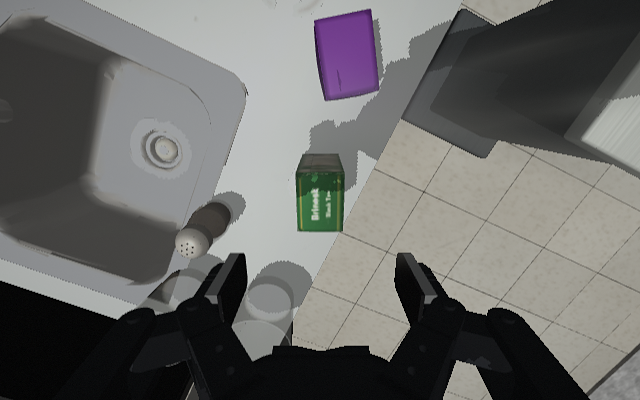

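The box is at (320,195), square to the fingers and centred. The plain shaker at (205,230) is clear. Descend and grip gently.

Request:
{"name": "arm_command", "arguments": {
  "deltas": "0 0 0 0 0 10 0.95;0 0 0 0 0 30 0.95;0 0 0 0 0 55 0.95;0 0 0 0 0 80 0.95;0 0 0 0 0 105 0.95;0 0 0 0 0 125 0.95;0 0 0 0 0 137 0.95;0 0 0 0 0 142 0.95"
}}

```text
t: 13.6
tcp_pos: [0.4048, 0.3258, 0.0416]
tool_rot: [0.002, 0.843, -0.539, -0.001]
force: [-0.6, -0.3, 0.1]
grip_width: 0.95
grasp_force: 0.0
```

Request:
{"name": "arm_command", "arguments": {
  "deltas": "0 0 0 0 0 0 0.7;0 0 0 0 0 0 0.6;0 0 0 0 0 0 0.5;0 0 0 0 0 0 0.45;0 0 0 0 0 0 0.4;0 0 0 0 0 0 0.4;0 0 0 0 0 0 0.4;0 0 0 0 0 0 0.4",
  "force": 25
}}

```text
t: 14.27
tcp_pos: [0.4072, 0.3273, 0.0451]
tool_rot: [-0.001, 0.843, -0.539, 0.0]
force: [-0.4, 0.0, 6.0]
grip_width: 0.538
grasp_force: 26.2
```

Request:
{"name": "arm_command", "arguments": {
  "deltas": "0 0 0 0 0 0 0.2;0 0 0 0 0 0 0.2;0 0 0 0 0 -10 0.2;0 0 0 0 0 -30 0.2;0 0 0 0 0 -55 0.2;0 0 0 0 0 -80 0.2;0 0 0 0 0 -100 0.2;0 0 0 0 0 -110 0.2"
}}

```text
t: 14.93
tcp_pos: [0.4075, 0.3275, 0.1573]
tool_rot: [-0.002, 0.843, -0.539, 0.001]
force: [0.1, 0.1, 0.2]
grip_width: 0.541
grasp_force: 25.5
```

```bash
python3 - <<'E'
from h import *
s=arm.get_state();print(s["tcp_pos"],s["grip_width"],s["grasp_force"],s["force"])
go(.5377,.072,.12,199)
E
```

```text
[0.40749458 0.32750454 0.15727701] 0.541208507121928 25.47301858663559 [0.1063979  0.10984268 0.22598541]
delta [-0.003  0.001  0.102] [286.6 -10.7  37.2] j [ 0.54 -1.47]
```

Request:
{"name": "arm_command", "arguments": {
  "deltas": "0 0 0 5 0 -12 0.2;0 0 0.01 25 -1 -20 0.2;0 0 0.03 60 -2 -25 0.2;0 0 0.05 100 -4 -25 0.2;0 0 0.07 140 -5 -25 0.2;0 0 0.09 180 -7 -25 0.2;0 0 0.1 218 -8 -25 0.2;0 0 0.1 250 -9 -25 0.2"
}}

```text
t: 15.6
tcp_pos: [0.5201, 0.1013, 0.179]
tool_rot: [0.0, 0.814, -0.581, -0.0]
force: [0.3, 0.4, -0.9]
grip_width: 0.541
grasp_force: 25.5
```

Request:
{"name": "arm_command", "arguments": {
  "deltas": "0 0 0 18 0 0 0.2;0 0 0 30 0 0 0.2;0 0 0 36 0 0 0.2;0 0 0 36 0 0 0.2;0 0 0 36 0 0 0.2;0 0 0 36 0 0 0.2;0 0 0 36 0 0 0.2;0 0 0 36 0 0 0.2"
}}

```text
t: 16.27
tcp_pos: [0.5311, 0.0708, 0.1794]
tool_rot: [-0.0, 0.815, -0.579, -0.0]
force: [-0.6, 0.3, -0.7]
grip_width: 0.543
grasp_force: 25.5
```

```bash
python3 - <<'E'
from h import *
s=arm.get_state();print(s["tcp_pos"],s["grip_width"])
go(.5377,.072,.054,199)
E
```

```text
[0.53111804 0.07081055 0.17935241] 0.5432931068434166
delta [0.    0.    0.003] [  1.1  -6.6 125.4] j [-0.01 -1.91]
```

Request:
{"name": "arm_command", "arguments": {
  "deltas": "0 0 0 1 -4 5 0.2;0 0 0 1 -7 20 0.2;0 0 0 1 -7 45 0.2;0 0 0 1 -7 70 0.2;0 0 0 1 -7 90 0.2;0 0 0 1 -7 105 0.2;0 0 0 1 -7 113 0.2;0 0 0 1 -7 116 0.2"
}}

```text
t: 16.93
tcp_pos: [0.5375, 0.0714, 0.0617]
tool_rot: [0.001, 0.815, -0.58, -0.001]
force: [-0.1, 0.7, -1.2]
grip_width: 0.545
grasp_force: 25.5
```

Request:
{"name": "arm_command", "arguments": {
  "deltas": "0 0 0 0 0 0 0.2;0 0 0 0 0 0 0.2;0 0 0 0 0 0 0.2;0 0 0 0 0 1 0.2;0 0 0 0 0 1 0.2;0 0 0 0 0 2 0.2;0 0 0 0 0 2 0.2;0 0 0 0 0 3 0.2"
}}

```text
t: 17.6
tcp_pos: [0.5386, 0.0711, 0.0605]
tool_rot: [-0.0, 0.815, -0.58, 0.0]
force: [0.3, 0.7, -0.8]
grip_width: 0.54
grasp_force: 25.5
```

```bash
python3 - <<'E'
from h import *
s=arm.get_state();print(s["tcp_pos"],s["grip_width"],s["force"])
go(.5377,.072,.054,199)
E
```

```text
[0.53855613 0.07113561 0.06048415] 0.5404814267586332 [ 0.28591167  0.71274076 -0.75074533]
delta [-0.    -0.     0.002] [-1.1  0.5  6.5] j [-0.   -1.91]
```

Request:
{"name": "arm_command", "arguments": {
  "deltas": "0 0 0 -1 0 1 0.2;0 0 0 -1 0 2 0.2;0 0 0 -1 0 3 0.2;0 0 0 -1 0 4 0.2;0 0 0 -1 0 5 0.2;0 0 0 -1 0 6 0.2;0 0 0 -1 0 6 0.2;0 0 0 -1 0 6 0.2"
}}

```text
t: 18.27
tcp_pos: [0.538, 0.0721, 0.0542]
tool_rot: [0.0, 0.815, -0.58, -0.0]
force: [-0.6, 0.5, -0.6]
grip_width: 0.538
grasp_force: 25.5
```

```bash
python3 - <<'E'
from h import *
s=arm.get_state();print(s["tcp_pos"],s["grip_width"],s["force"])
go(.5377,.072,.053,199)
E
```

```text
[0.53801888 0.07205375 0.05418016] 0.5383048618393861 [-0.59358405  0.45401856 -0.60004297]
delta [0.    0.    0.002] [-0.1  0.3  1.2] j [-0.   -1.91]
```

Lower a further 2 mm, release, and go up.

Request:
{"name": "arm_command", "arguments": {
  "deltas": "0 0 0 0 0 0.5 0.2;0 0 0 0 0 1 0.2;0 0 0 0 0 1.5 0.2;0 0 0 0 0 2 0.2;0 0 0 0 0 2.5 0.2;0 0 0 0 0 2.5 0.2;0 0 0 0 0 2.5 0.2;0 0 0 0 0 2.5 0.2"
}}

```text
t: 18.93
tcp_pos: [0.5382, 0.072, 0.0531]
tool_rot: [-0.0, 0.815, -0.58, 0.0]
force: [-3.5, -0.5, 11.1]
grip_width: 0.54
grasp_force: 26.7
```

Request:
{"name": "arm_command", "arguments": {
  "deltas": "0 0 0 0 0 -1 0.56;0 0 0 0 0 -1 0.6;0 0 0 0 0 -1 0.65;0 0 0 0 0 -1 0.7;0 0 0 0 0 -1 0.75;0 0 0 0 0 -1 0.75;0 0 0 0 0 -1 0.75;0 0 0 0 0 -1 0.75"
}}

```text
t: 19.6
tcp_pos: [0.538, 0.0721, 0.0527]
tool_rot: [0.0, 0.815, -0.58, -0.0]
force: [0.2, -0.5, -0.0]
grip_width: 0.751
grasp_force: 0.0
```

Request:
{"name": "arm_command", "arguments": {
  "deltas": "0 0 0 0 0 -10 0.75;0 0 0 0 0 -30 0.75;0 0 0 0 0 -60 0.75;0 0 0 0 0 -95 0.75;0 0 0 0 0 -130 0.75;0 0 0 0 0 -165 0.75;0 0 0 0 0 -190 0.75;0 0 0 0 0 -200 0.75"
}}

```text
t: 20.27
tcp_pos: [0.54, 0.0722, 0.258]
tool_rot: [-0.002, 0.815, -0.58, 0.003]
force: [0.5, -0.6, 0.5]
grip_width: 0.756
grasp_force: 0.0
```

```bash
python3 - <<'E'
from h import *
c=arm.read_camera("wrist"); save("w5.png",c["image"]); P=pts(c)
c2=arm.read_camera("top");P2=pts(c2)
for Q in(P,P2):
  for x,y,r,lo,hi in((.538,.072,.05,.095,.115),(.439,.037,.05,.18,.21),(.419,-.19,.04,.08,.1),(.473,-.353,.04,.08,.1)):
    m=(np.hypot(Q[...,0]-x,Q[...,1]-y)<r)&(Q[...,2]>lo)&(Q[...,2]<hi)
    if m.sum()>9: print(m.sum(),np.round(cv2.minAreaRect(Q[m][:,:2].astype(np.float32))[0],4),Q[m].mean(0).round(4))
print(arm.get_state()["tcp_pos"],arm.get_state()["joint_positions"])
go(.419,-.19,.15,161)
E
```

```text
1942 [0.538  0.0721] [0.5385 0.0703 0.1066]
2396 [0.4399 0.0407] [0.4424 0.039  0.1943]
134 [ 0.4196 -0.1902] [ 0.4193 -0.19    0.0863]
136 [ 0.4716 -0.3514] [ 0.4726 -0.3508  0.0863]
[0.53940483 0.07209436 0.25526556] [-2.78774009e-03  2.96928113e-01 -1.71389762e-01  1.09767500e+00
 -7.24345456e-06 -1.90704177e+00]
delta [-0.005 -0.     0.665] [208.1 200.  104.7] j [-0.   -1.91]
```

View pics/w5.png

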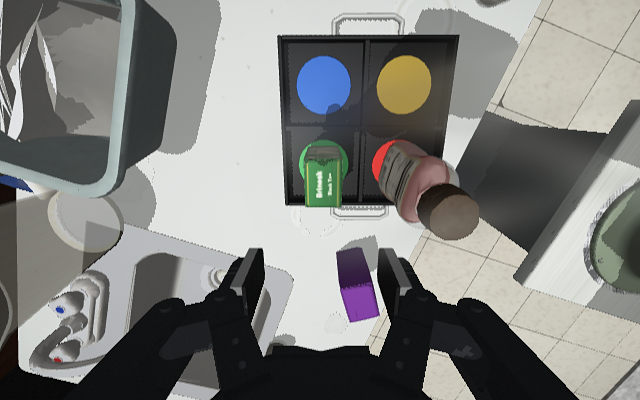

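The tea box at (322,180) is centred on green and the sauce stands on red. Next is the blue-collared salt.

Request:
{"name": "arm_command", "arguments": {
  "deltas": "0 0 0 15 14 0 0.85;0 0 0 42 40 0 0.85;0 0 0 70 67 0 0.85;0 0 0 98 94 0 0.85;0 0 0 126 121 0 0.85;0 0 0 154 148 0 0.85;0 0 0 182 174 20 0.85;0 0 0 209 199 50 0.85"
}}

```text
t: 21.03
tcp_pos: [0.42, -0.1875, 0.2069]
tool_rot: [0.0, 0.814, -0.58, 0.001]
force: [0.8, 0.3, -0.3]
grip_width: 0.849
grasp_force: 0.0
```

Request:
{"name": "arm_command", "arguments": {
  "deltas": "0 0 0 0 0 15 0.85;0 0 0 0 0 30 0.85;0 0 0 0 0 40 0.85;0 0 0 0 0 45 0.85;0 0 0 0 0 45 0.85;0 0 0 0 0 45 0.85;0 0 0 0 0 45 0.85;0 0 0 0 0 45 0.85"
}}

```text
t: 21.7
tcp_pos: [0.4212, -0.1854, 0.1628]
tool_rot: [-0.0, 0.815, -0.58, 0.001]
force: [-0.4, -0.3, 0.1]
grip_width: 0.852
grasp_force: 0.0
```

```bash
python3 - <<'E'
from h import *
c=arm.read_camera("wrist"); Q=pts(c); save("w6.png",c["image"])
for lo,hi in((.08,.1),(.055,.075)):
    m=(np.hypot(Q[...,0]-.419,Q[...,1]+.19)<.04)&(Q[...,2]>lo)&(Q[...,2]<hi)
    if m.sum()>9: print(m.sum(),cv2.minAreaRect(Q[m][:,:2].astype(np.float32)),Q[m].mean(0).round(4))
print(arm.get_state()["tcp_pos"])
go(.4194,-.1902,.026,199)
E
```

```text
1022 ((0.41943690180778503, -0.19148455560207367), (0.030924810096621513, 0.031575921922922134), 81.24263000488281) [ 0.4202 -0.1935  0.086 ]
576 ((0.4195263683795929, -0.19187279045581818), (0.043776798993349075, 0.04470892623066902), 19.221275329589844) [ 0.4232 -0.1996  0.0707]
[ 0.42119538 -0.18544424  0.16289596]
delta [-0.001 -0.001  0.002] [  3.8   3.4 136.9] j [-0.58 -2.48]
```

View pics/w6.png

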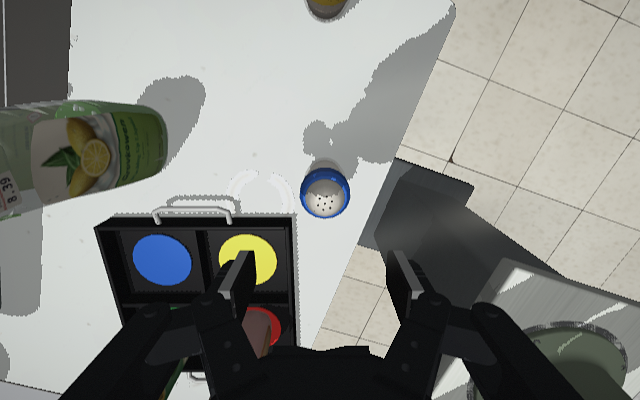

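The blue-collar shaker is at (325,192), between the fingers. Descend.

Request:
{"name": "arm_command", "arguments": {
  "deltas": "0 0 0 3 2 5 0.9;0 0 0 4.5 3.5 20 0.9;0 0 0 4.5 3.5 45 0.9;0 0 0 4.5 3.5 70 0.9;0 0 0 4.5 3.5 95 0.9;0 0 0 4.5 3.5 117 0.9;0 0 0 4.5 3.5 130 0.9;0 0 0 4.5 3.5 136 0.9"
}}

```text
t: 22.42
tcp_pos: [0.4177, -0.1902, 0.0245]
tool_rot: [0.0, 0.815, -0.58, -0.001]
force: [0.0, 0.2, -0.0]
grip_width: 0.899
grasp_force: 0.0
```

Request:
{"name": "arm_command", "arguments": {
  "deltas": "0 0 0 0 0 0 0.8;0 0 0 0 0 0 0.7;0 0 0 0 0 0 0.6;0 0 0 0 0 0 0.55;0 0 0 0 0 0 0.5;0 0 0 0 0 0 0.4;0 0 0 0 0 0 0.3;0 0 0 0 0 0 0.2",
  "force": 30
}}

```text
t: 23.08
tcp_pos: [0.4195, -0.1914, 0.0276]
tool_rot: [0.0, 0.815, -0.58, 0.001]
force: [-1.7, 1.2, 8.1]
grip_width: 0.474
grasp_force: 29.4
```

Request:
{"name": "arm_command", "arguments": {
  "deltas": "0 0 0 0 0 0 0.2;0 0 0 0 0 0 0.2;0 0 0 0 0 -10 0.2;0 0 0 0 0 -30 0.2;0 0 0 0 0 -55 0.2;0 0 0 0 0 -75 0.2;0 0 0 0 0 -88 0.2;0 0 0 0 0 -92 0.2"
}}

```text
t: 23.75
tcp_pos: [0.4203, -0.1916, 0.1209]
tool_rot: [-0.0, 0.815, -0.58, 0.002]
force: [0.1, 0.6, -1.2]
grip_width: 0.469
grasp_force: 30.4
```

```bash
python3 - <<'E'
from h import *
s=arm.get_state();print(s["tcp_pos"],s["grip_width"],s["force"])
go(.5729,-.0274,.12,199)
E
```

```text
[ 0.42030036 -0.19164726  0.12086236] 0.4689821445273375 [ 0.05259481  0.59177897 -1.21120412]
delta [-0.003 -0.004  0.002] [-105.2 -198.     1. ] j [-0.59 -2.49]
```

Request:
{"name": "arm_command", "arguments": {
  "deltas": "0 0 0 -10 -10 0 0.2;0 0 0 -30 -33 0 0.2;0 0 0 -55 -62 0 0.2;0 0 0 -80 -92 0 0.2;0 0 0 -95 -122 0 0.2;0 0 0 -102 -155 0 0.2;0 0 0 -105 -183 0 0.2;0 0 0 -105 -198 0 0.2"
}}

```text
t: 24.42
tcp_pos: [0.574, -0.0245, 0.1178]
tool_rot: [-0.001, 0.815, -0.579, 0.0]
force: [0.3, -0.6, -1.1]
grip_width: 0.474
grasp_force: 30.4
```

Request:
{"name": "arm_command", "arguments": {
  "deltas": "0 0 0 0 0 0 0.2;0 0 0 0 0 0 0.2;0 0 0 0 0 0 0.2;0 0 0 0 0 10 0.2;0 0 0 0 0 20 0.2;0 0 0 0 0 30 0.2;0 0 0 0 0 35 0.2;0 0 0 0 0 35 0.2"
}}

```text
t: 25.08
tcp_pos: [0.5699, -0.0268, 0.0813]
tool_rot: [0.001, 0.814, -0.58, -0.002]
force: [0.1, 0.6, -0.3]
grip_width: 0.47
grasp_force: 30.4
```

```bash
python3 - <<'E'
from h import *
s=arm.get_state();print(s["tcp_pos"],s["grip_width"],s["force"])
go(.5729,-.0274,.0345,199)
E
```

```text
[ 0.56985428 -0.02677911  0.08129628] 0.4700567077662822 [ 0.0505911   0.5878713  -0.25856648]
delta [0.003 0.002 0.001] [ 1.7 -2.8 46.8] j [-0.18 -2.08]
```

Request:
{"name": "arm_command", "arguments": {
  "deltas": "0 0 0 1 -1.5 5 0.2;0 0 0 1.5 -2.5 14 0.2;0 0 0 1.5 -2.5 24 0.2;0 0 0 1.5 -2.5 33 0.2;0 0 0 1.5 -2.5 38 0.2;0 0 0 1.5 -2.5 40 0.2;0 0 0 1.5 -2.5 40 0.2;0 0 0 1.5 -2.5 40 0.2"
}}

```text
t: 25.75
tcp_pos: [0.5745, -0.0273, 0.0433]
tool_rot: [0.0, 0.815, -0.58, -0.0]
force: [0.4, 0.3, -1.1]
grip_width: 0.472
grasp_force: 30.4
```

Request:
{"name": "arm_command", "arguments": {
  "deltas": "0 0 0 0 0 0 0.2;0 0 0 0 0 0.5 0.2;0 0 0 0 0 1 0.2;0 0 0 0 0 1.5 0.2;0 0 0 0 0 2 0.2;0 0 0 0 0 2.5 0.2;0 0 0 0 0 3 0.2;0 0 0 0 0 3 0.2"
}}

```text
t: 26.42
tcp_pos: [0.5744, -0.0273, 0.0402]
tool_rot: [0.0, 0.815, -0.58, -0.0]
force: [0.0, -0.1, -0.2]
grip_width: 0.471
grasp_force: 30.4
```

```bash
python3 - <<'E'
from h import *
s=arm.get_state();print(s["tcp_pos"],s["grip_width"],s["force"])
go(.5729,-.0274,.0345,199)
E
```

```text
[ 0.57437333 -0.02730265  0.04018699] 0.47127678155758523 [ 0.00930638 -0.08237417 -0.19937253]
delta [0.    0.    0.002] [-0.4  1.4  5.7] j [-0.18 -2.08]
```

Request:
{"name": "arm_command", "arguments": {
  "deltas": "0 0 0 0 1.4 1 0.2;0 0 0 0 1.4 2 0.2;0 0 0 0 1.4 3 0.2;0 0 0 0 1.4 4 0.2;0 0 0 0 1.4 5 0.2;0 0 0 0 1.4 6 0.2;0 0 0 0 1.4 6.5 0.2;0 0 0 0 1.4 6.5 0.2"
}}

```text
t: 27.08
tcp_pos: [0.5732, -0.0279, 0.0356]
tool_rot: [0.0, 0.815, -0.58, 0.0]
force: [-5.5, 0.9, 13.5]
grip_width: 0.472
grasp_force: 32.2
```

```bash
python3 - <<'E'
from h import *
arm.read_camera("top");s=arm.get_state();print(s["tcp_pos"],s["grip_width"],s["force"])
E
```

```text
[ 0.57320739 -0.02786892  0.03554342] 0.4706218837273916 [-4.16670728  0.5986644  13.26114128]
```

Seated, with 13 N on the pad. I back off 1.5 mm, release and rise.

Request:
{"name": "arm_command", "arguments": {
  "deltas": "0 0 0 0 0 -1 0.2;0 0 0 0 0 -1.5 0.5;0 0 0 0 0 -1.5 0.55;0 0 0 0 0 -1.5 0.6;0 0 0 0 0 -1.5 0.65;0 0 0 0 0 -1.5 0.7;0 0 0 0 0 -1.5 0.75;0 0 0 0 0 -1.5 0.75"
}}

```text
t: 27.8
tcp_pos: [0.5731, -0.0278, 0.0352]
tool_rot: [0.0, 0.815, -0.58, -0.0]
force: [-0.4, 0.6, -0.1]
grip_width: 0.744
grasp_force: 0.0
```

Request:
{"name": "arm_command", "arguments": {
  "deltas": "0 0 0 0 0 -10 0.75;0 0 0 0 0 -30 0.75;0 0 0 0 0 -60 0.75;0 0 0 0 0 -95 0.75;0 0 0 0 0 -130 0.75;0 0 0 0 0 -165 0.75;0 0 0 0 0 -200 0.75;0 0 0 0 0 -230 0.75"
}}

```text
t: 28.47
tcp_pos: [0.5732, -0.0278, 0.2689]
tool_rot: [-0.001, 0.815, -0.58, 0.001]
force: [0.9, 0.3, 0.6]
grip_width: 0.75
grasp_force: 0.0
```

```bash
python3 - <<'E'
from h import *
c=arm.read_camera("wrist"); save("w7.png",c["image"]); Q=pts(c)
for x,y,lo,hi in((.573,-.0274,.086,.11),(.573,-.0274,.055,.085)):
    m=(np.hypot(Q[...,0]-x,Q[...,1]-y)<.04)&(Q[...,2]>lo)&(Q[...,2]<hi)
    if m.sum()>9: print(m.sum(),cv2.minAreaRect(Q[m][:,:2].astype(np.float32)),Q[m].mean(0).round(4))
print(arm.get_state()["tcp_pos"])
go(.472,-.352,.15,180)
E
```

```text
601 ((0.5732898712158203, -0.027758171781897545), (0.03284778073430061, 0.03282449394464493), 86.3215560913086) [ 0.5739 -0.0297  0.0932]
450 ((0.573360025882721, -0.028375869616866112), (0.04366763308644295, 0.04453062638640404), 18.645822525024414) [ 0.5751 -0.0339  0.0809]
[ 0.57590755 -0.02825193  0.27492699]
delta [-0.011 -0.004  0.334] [271.2 205.4 124.4] j [-0.18 -2.08]
```

View pics/w7.png

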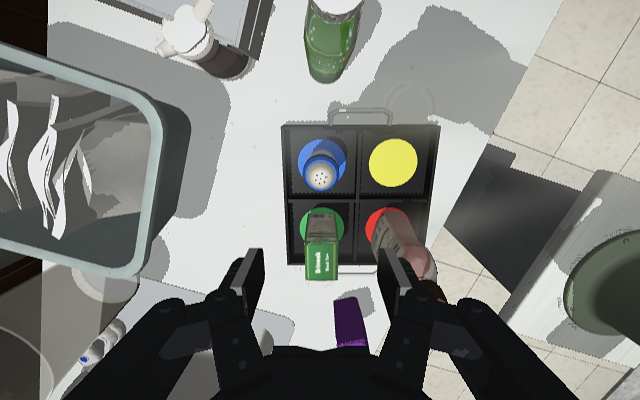

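Salt stands centred on blue at (320,165). Now the yellow-collared pepper, keeping away from the soap.

Request:
{"name": "arm_command", "arguments": {
  "deltas": "0 0 0 5 20 -8 0.85;0 0 0 15 55 -10 0.85;0 0 0 35 90 -10 0.85;0 0 0 60 120 -10 0.85;0 0 0 90 145 -10 0.85;0 0 0 125 165 -10 0.85;0 0 0 160 182 -10 0.85;0 0 0 195 194 -10 0.85"
}}

```text
t: 29.18
tcp_pos: [0.4523, -0.2773, 0.2763]
tool_rot: [0.0, 0.814, -0.58, 0.0]
force: [0.9, 0.2, 0.4]
grip_width: 0.849
grasp_force: 0.0
```

Request:
{"name": "arm_command", "arguments": {
  "deltas": "0 0 0 30 4 10 0.85;0 0 0 55 7 30 0.85;0 0 0 70 9 55 0.85;0 0 0 76 9 80 0.85;0 0 0 76 9 100 0.85;0 0 0 76 9 115 0.85;0 0 0 76 9 120 0.85;0 0 0 76 9 120 0.85"
}}

```text
t: 29.85
tcp_pos: [0.4692, -0.3496, 0.1543]
tool_rot: [-0.0, 0.815, -0.58, -0.001]
force: [0.5, 0.6, 0.5]
grip_width: 0.847
grasp_force: 0.0
```

```bash
python3 - <<'E'
from h import *
arm.read_camera("top");c=arm.read_camera("wrist"); Q=pts(c); save("w8.png",c["image"])
for lo,hi in((.08,.1),(.055,.075)):
    m=(np.hypot(Q[...,0]-.472,Q[...,1]+.352)<.04)&(Q[...,2]>lo)&(Q[...,2]<hi)
    if m.sum()>9: print(m.sum(),cv2.minAreaRect(Q[m][:,:2].astype(np.float32)),Q[m].mean(0).round(4))
print(arm.get_state()["tcp_pos"])
go(.472,-.352,.026,199)
E
```

```text
1067 ((0.4731731712818146, -0.3537418842315674), (0.031472597271203995, 0.030882298946380615), 17.73574447631836) [ 0.4738 -0.3556  0.086 ]
635 ((0.47302064299583435, -0.35380253195762634), (0.04484136030077934, 0.04434093087911606), 23.34401512145996) [ 0.4759 -0.3636  0.0711]
[ 0.47041121 -0.35055914  0.15641384]
delta [-0.001 -0.001  0.002] [  1.7  -1.  130.4] j [-0.77 -2.67]
```

View pics/w8.png

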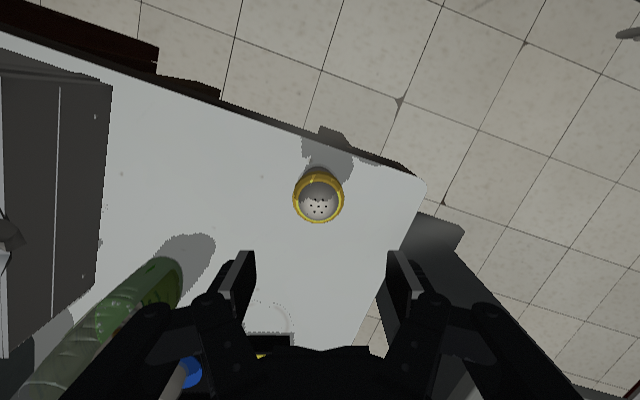

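The yellow-collar shaker is at (318,198), between the fingers. Descend and grip.

Request:
{"name": "arm_command", "arguments": {
  "deltas": "0 0 0 2 -1 5 0.9;0 0 0 3.5 -1.4 20 0.9;0 0 0 3.5 -1.4 45 0.9;0 0 0 3.5 -1.4 70 0.9;0 0 0 3.5 -1.4 92 0.9;0 0 0 3.5 -1.4 112 0.9;0 0 0 3.5 -1.4 125 0.9;0 0 0 3.5 -1.4 130 0.9"
}}

```text
t: 30.62
tcp_pos: [0.4721, -0.3527, 0.024]
tool_rot: [-0.0, 0.815, -0.58, -0.001]
force: [0.9, -0.3, -0.6]
grip_width: 0.901
grasp_force: 0.0
```

Request:
{"name": "arm_command", "arguments": {
  "deltas": "0 0 0 0 0 0 0.8;0 0 0 0 0 0 0.7;0 0 0 0 0 0 0.6;0 0 0 0 0 0 0.55;0 0 0 0 0 0 0.5;0 0 0 0 0 0 0.4;0 0 0 0 0 0 0.3;0 0 0 0 0 0 0.2",
  "force": 30
}}

```text
t: 31.28
tcp_pos: [0.4733, -0.3539, 0.0267]
tool_rot: [0.0, 0.815, -0.58, 0.001]
force: [-0.1, 0.1, 5.4]
grip_width: 0.474
grasp_force: 29.9
```

Request:
{"name": "arm_command", "arguments": {
  "deltas": "0 0 0 0 0 0 0.2;0 0 0 0 0 0 0.2;0 0 0 0 0 -10 0.2;0 0 0 0 0 -30 0.2;0 0 0 0 0 -55 0.2;0 0 0 0 0 -75 0.2;0 0 0 0 0 -88 0.2;0 0 0 0 0 -92 0.2"
}}

```text
t: 31.95
tcp_pos: [0.4736, -0.3542, 0.1205]
tool_rot: [0.0, 0.815, -0.58, 0.002]
force: [1.2, 0.5, -1.4]
grip_width: 0.47
grasp_force: 30.8
```

```bash
python3 - <<'E'
from h import *
s=arm.get_state();print(s["tcp_pos"],s["grip_width"],s["force"])
go(.4732,-.0617,.12,199)
E
```

```text
[ 0.4736227  -0.35424316  0.12053237] 0.46981950854663607 [ 1.23178118  0.50415704 -1.36959178]
delta [-0.002 -0.004  0.002] [-276.6  -95.4   -0.4] j [-0.77 -2.67]
```

Request:
{"name": "arm_command", "arguments": {
  "deltas": "0 0 0 -12 -4 0 0.2;0 0 0 -45 -16 0 0.2;0 0 0 -82 -28 0 0.2;0 0 0 -120 -42 0 0.2;0 0 0 -158 -55 0 0.2;0 0 0 -196 -68 0 0.2;0 0 0 -230 -79 0 0.2;0 0 0 -255 -88 0 0.2"
}}

```text
t: 32.62
tcp_pos: [0.4695, -0.0793, 0.116]
tool_rot: [0.0, 0.815, -0.579, -0.002]
force: [-0.5, 0.3, -2.1]
grip_width: 0.466
grasp_force: 30.8
```

Request:
{"name": "arm_command", "arguments": {
  "deltas": "0 0 0 -14 -4 0 0.2;0 0 0 -21 -7 0 0.2;0 0 0 -21 -7 5 0.2;0 0 0 -21 -7 15 0.2;0 0 0 -21 -7 25 0.2;0 0 0 -21 -7 33 0.2;0 0 0 -21 -7 35 0.2;0 0 0 -21 -7 35 0.2"
}}

```text
t: 33.28
tcp_pos: [0.4711, -0.0618, 0.0813]
tool_rot: [0.0, 0.814, -0.58, -0.001]
force: [0.1, 0.5, -0.3]
grip_width: 0.466
grasp_force: 30.7
```

```bash
python3 - <<'E'
from h import *
arm.read_camera("top");s=arm.get_state();print(s["tcp_pos"],s["grip_width"],s["force"])
go(.4732,-.0617,.0345,199)
E
```

```text
[ 0.4715259  -0.06176541  0.0818588 ] 0.46512566145347345 [-0.69379462 -0.19258405 -1.55025551]
delta [0.001 0.001 0.001] [ 0.5 -1.7 47.4] j [-0.29 -2.19]
```

Request:
{"name": "arm_command", "arguments": {
  "deltas": "0 0 0 0.5 -1 5 0.2;0 0 0 0.5 -1 14 0.2;0 0 0 0.5 -1 24 0.2;0 0 0 0.5 -1 33 0.2;0 0 0 0.5 -1 38 0.2;0 0 0 0.5 -1 40 0.2;0 0 0 0.5 -1 40 0.2;0 0 0 0.5 -1 40 0.2"
}}

```text
t: 34.0
tcp_pos: [0.4731, -0.0615, 0.0424]
tool_rot: [0.0, 0.815, -0.58, 0.0]
force: [-0.7, 0.5, -0.5]
grip_width: 0.466
grasp_force: 30.7
```

Request:
{"name": "arm_command", "arguments": {
  "deltas": "0 0 0 0 0 0 0.2;0 0 0 0 0 0.5 0.2;0 0 0 0 0 1 0.2;0 0 0 0 0 1.5 0.2;0 0 0 0 0 2 0.2;0 0 0 0 0 2.5 0.2;0 0 0 0 0 3 0.2;0 0 0 0 0 3 0.2"
}}

```text
t: 34.67
tcp_pos: [0.4729, -0.0614, 0.0392]
tool_rot: [0.0, 0.815, -0.58, -0.0]
force: [0.3, -0.8, -1.4]
grip_width: 0.466
grasp_force: 30.8
```

```bash
python3 - <<'E'
from h import *
s=arm.get_state();print(s["tcp_pos"],s["grip_width"],s["force"])
go(.4732,-.0617,.0345,199)
E
```

```text
[ 0.47294879 -0.06141177  0.03920669] 0.4662741118097799 [ 0.31604502 -0.78095708 -1.3975982 ]
delta [0.    0.    0.002] [ 0.4 -0.1  4.7] j [-0.28 -2.19]
```

Request:
{"name": "arm_command", "arguments": {
  "deltas": "0 0 0 0 0 1 0.2;0 0 0 0 0 2 0.2;0 0 0 0 0 3 0.2;0 0 0 0 0 3.5 0.2;0 0 0 0 0 4 0.2;0 0 0 0 0 4.5 0.2;0 0 0 0 0 4.5 0.2;0 0 0 0 0 4.5 0.2"
}}

```text
t: 35.33
tcp_pos: [0.473, -0.0614, 0.0348]
tool_rot: [-0.0, 0.815, -0.58, 0.0]
force: [0.6, 0.4, -0.9]
grip_width: 0.464
grasp_force: 30.8
```

```bash
python3 - <<'E'
from h import *
arm.read_camera("top");s=arm.get_state();print(s["tcp_pos"],s["grip_width"],s["force"])
E
```

```text
[ 0.47304513 -0.06141832  0.03481795] 0.47125708151441437 [-0.04683943  0.0666476  -1.84096915]
```

Request:
{"name": "arm_command", "arguments": {
  "deltas": "0 0 0 0 0 0.3 0.2;0 0 0 0 0 0.6 0.2;0 0 0 0 0 0.9 0.2;0 0 0 0 0 1.2 0.2;0 0 0 0 0 1.5 0.2;0 0 0 0 0 1.5 0.2;0 0 0 0 0 1.5 0.2;0 0 0 0 0 1.5 0.2"
}}

```text
t: 36.05
tcp_pos: [0.4732, -0.0616, 0.0346]
tool_rot: [0.0, 0.815, -0.58, 0.0]
force: [-4.5, 0.1, 14.3]
grip_width: 0.466
grasp_force: 32.4
```

Seated. Release, rise, then move well clear.

Request:
{"name": "arm_command", "arguments": {
  "deltas": "0 0 0 0 0 -1 0.2;0 0 0 0 0 -1.3 0.5;0 0 0 0 0 -1.3 0.55;0 0 0 0 0 -1.3 0.6;0 0 0 0 0 -1.3 0.65;0 0 0 0 0 -1.3 0.7;0 0 0 0 0 -1.3 0.75;0 0 0 0 0 -1.3 0.75"
}}

```text
t: 36.72
tcp_pos: [0.473, -0.0614, 0.0345]
tool_rot: [0.0, 0.815, -0.58, -0.0]
force: [0.3, -0.3, -0.2]
grip_width: 0.753
grasp_force: 0.0
```

Request:
{"name": "arm_command", "arguments": {
  "deltas": "0 0 0 0 0 -10 0.75;0 0 0 0 0 -30 0.75;0 0 0 0 0 -60 0.75;0 0 0 0 0 -95 0.75;0 0 0 0 0 -130 0.75;0 0 0 0 0 -165 0.75;0 0 0 0 0 -200 0.75;0 0 0 0 0 -235 0.75"
}}

```text
t: 37.38
tcp_pos: [0.4726, -0.0613, 0.2715]
tool_rot: [-0.0, 0.815, -0.58, 0.0]
force: [0.8, -0.8, -0.9]
grip_width: 0.751
grasp_force: 0.0
```

Request:
{"name": "arm_command", "arguments": {
  "deltas": "0 0 0 20 10 0 0.75;0 0 0 45 20 0 0.75;0 0 0 75 30 0 0.75;0 0 0 105 45 0 0.75;0 0 0 135 55 0 0.75;0 0 0 160 65 0 0.75;0 0 0 180 70 0 0.75;0 0 0 180 70 0 0.75"
}}

```text
t: 38.05
tcp_pos: [0.4658, -0.2582, 0.2692]
tool_rot: [0.001, 0.813, -0.582, 0.001]
force: [-0.2, 0.1, -0.3]
grip_width: 0.749
grasp_force: 0.0
```

```bash
python3 - <<'E'
from h import *
arm.read_camera("top");c=arm.read_camera("top"); Q=pts(c); save("t9.png",cv2.resize(c["image"][120:270,150:500],None,fx=2.2,fy=2.2))
for n,x,y,lo,hi in(("red",.4389,.0374,.185,.21),("green",.5377,.072,.095,.12),("blue",.5729,-.0274,.086,.11),("yellow",.4732,-.0617,.086,.11)):
    m=(np.hypot(Q[...,0]-x,Q[...,1]-y)<.05)&(Q[...,2]>lo)&(Q[...,2]<hi)
    if m.sum()>9: k=cv2.minAreaRect(Q[m][:,:2].astype(np.float32)); print(n,m.sum(),((np.array(k[0])-[x,y])*1000).round(1),np.round(k[1],3),((Q[m].mean(0)[:2]-[x,y])*1000).round(1))
print(arm.get_state()["tcp_pos"])
E
```

```text
red 275 [-0.3  5.1] [0.039 0.04 ] [-0.9  4. ]
green 427 [0.1 0.7] [0.044 0.057] [-0.6  0.5]
blue 153 [ 0.4 -0.5] [0.032 0.036] [-0.7  0.1]
yellow 167 [-1.3  2.7] [0.037 0.037] [-1.4  2.1]
[ 0.46545082 -0.25483813  0.26918221]
```

View pics/t9.png

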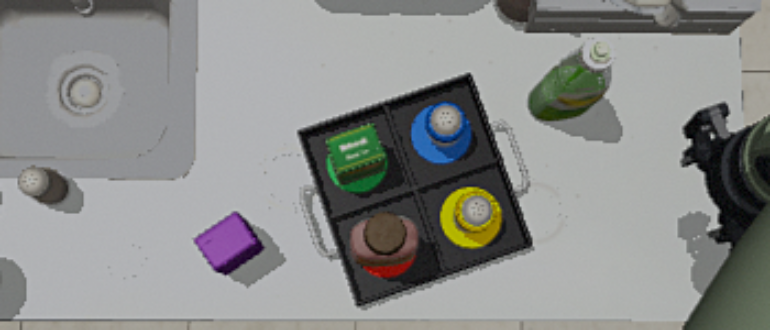

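Everything is upright in its bay and within about 5 mm of pad centre. The soap at (570,85), plain shaker at (40,185) and purple box at (228,242) are untouched, and the arm is clear. I hand in.

```bash
python3 -c "
from rig import arm
print(arm.job_done())"
```

```text
the job is handed in; nothing more can be done
None
```

The job is handed in: the sauce, tea, salt and pepper stand upright on their own pads, each within about 5 mm of centre, at about 38 s on the clock, with the dish soap and plain shaker untouched; no verdict came back.

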